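# Set out the weighing place

### The arm

A 6-joint arm with a two-finger parallel gripper is mounted at the origin on the work surface. World frame = base frame: x ahead of the robot, y to its left, z up, the work surface at z = 0. Lengths are in m, angles in rad, forces in N, time in s.
With the tool pointing down it reaches from about 0.3 to 0.875 m from the base axis. Payload 6.4 kg.
Tool frame: the origin (TCP) lies between the finger pads; the fingertips stand 19 mm ahead of it and the grasp point (between the pads) is the TCP; y points along the fingers, z is the direction in which the jaws open and shut, and the axes are right-handed (so a half turn about y gives the same grasp; the last joint's range is limited). The gripper opens to 88 mm and grips with 3 to 60 N. Pads are 18 mm wide; open, the fingers measure 123 mm over their backs; the gripper's body (75 mm by 187 mm) begins 45 mm behind the grasp point.
Start: joints at [-1.449, 0.181, 1.607, -0, 1.354, -0.206], TCP at [0.185, -0.544, 0.258] pointing down, gripper open.
Joint ranges: [-2.99, 2.99], [-0.89, 2.07], [0.3, 2.58], [-1.14, 4.28], [0, 2.63], [-3.12, 3.12]. Speed limits (rad/s): [2.57, 2.57, 3.01, 3.14, 3.14, 3.14].

### API

Orientations are given as a unit quaternion [x, y, z, w].
In Python, from cell import ctrl gives the robot as it stands.
- The arm moves only by the tool servo_tool, never from a script. Its argument "motion" is a list of rows, each an object with "xyz": the shift along the world's x, y, z in mm, a list of three; "turn": the turn, a rotation vector about the world's x, y, z in rad, a list of three. In form: [{"xyz": [tx, ty, tz], "turn": [rx, ry, rz]}, ...]. A call has 1 to 20 rows; each row shifts and turns the commanded pose from where the row before left it; what a row does not reach is not made up. A row lasts 1/12 s, in which the tool goes at most 41.7 mm and 7.16 degrees, less where a joint would pass 70% of its speed; a pose out of reach is approached as far as the arm can. A call with a gripper value outside its range is refused whole. "fingers" is the opening, from -1 (shut) to 1 (fully open), so that 0 is half open, set as the call begins (left out, the last holds). The fingers move at their own pace and stop on an object; "force" is the grip in N (left out, the last holds). Time passes only in rows, so rows that do not move let the fingers close. It gives the time, the measured TCP pose, the force and the opening at its end, in the units of the state.
- ctrl.state(): the state, without advancing time (a new reading comes with each control period).
- ctrl.grab_frame(name): name is "scene" or "top"; returns the picture (480x640x3 uint8, red, green, blue); there is no depth.
- ctrl.calibration(name): a dict with "camera_matrix" (3x3 intrinsics, pixels), "position" and "attitude" of the camera in the world. Camera axes: x right, y down, z forward; pixel columns grow to the right and rows downward; lengths in m; the calibration is good to about 2 mm. A picture is of the moment at which its call begins. calibration takes no time and is no camera call.
- ctrl.sign_off(): hands the job in, once; it reports no verdict.
Trained networks look in the newest picture that a camera, given by its name, has taken for a name from the list of things; names that differ only in an ending like _2 or _b are one class to them, and where a whole thing is asked for, a point or a joint stands for the part that bears it (a point fixed in the world has none). Each returns a list of dicts, best first, with "p" (0 to 1); they miss things now and then, are a little off and sometimes report something else, mostly with a low value. They report only what shows in the picture. A call takes as long as a camera call. They do not tell look-alikes from the thing itself.
- ctrl.find_in(camera, target): "rect" ([left, top, right, bottom] in pixels, round what is visible of it).
- ctrl.landmark_of(camera, target): "location" ([column, row] in pixels: a listed point, or the origin of a listed thing).
The state is a dict: "clock": time; "joints": joint angles; "joint_vel": joint speeds; "joint_torque": joint torques, N m; "tool_pos": TCP position; "eef_rot": TCP orientation; "wrist_force": force on the tool from outside, world axes, zero at the start; "moment": the same for the moment, N m; "finger_gap": finger opening in m.
Only numpy, scipy, OpenCV 4.12 (cv2) and the standard library are available. Lean on these libraries where they do the work, as an engineer would, in place of code of your own. Each camera call takes 0.05 s, during which the arm holds its last target.

### The job

Set out the weighing place: stand the open jar upright on the middle circle of the white tile, the bottle on the end circle next to the balance and the crucible on the other end circle, so that the jar is between them. Put the lid squarely on top of the jar, knob up, and stand the steel check weight in the middle of the balance pan. Centre each thing on its place and leave the beaker and the vial where they stand.

Things in the scene. Friction and masses are not known exactly. Their poses are not given: they have to be found in the camera images.
- bottle_mid (a point): Tall white plastic bottle with a narrower grey screw cap, loose, upright on the bench. Straight round body 48 mm in diameter up to 88 mm, then shoulder and cap 30 mm in diameter; 120 mm high in all; 0.11 to 0.23 kg. The point is on its axis, half-way up (60 mm above its foot); z along the axis, up.
- jar_mid (a point): Squat open jar of amber glass, loose, upright on the bench: straight round wall, 58 mm outside diameter, wall 4 mm, 55 mm high, about 0.12 kg. The point is on its axis, half-way up (27.5 mm above its foot); z up.
- lid_mid (a point): Lid for the jar, loose, lying on the bench knob up: flat white ceramic disc 66 mm in diameter and 8 mm thick, flat below, with a knob in the middle 18 mm in diameter (20 mm at the top 4 mm) that rises from 8 to 34 mm above the underside; 0.07 kg. The point is on its axis, half-way up (17 mm above the underside, inside the knob); z up. It rests flat on the jar's rim.
- crucible_mid (a point): Small open crucible of white ceramic, loose, upright on the bench: straight round cup 40 mm outside diameter, wall 3 mm, 38 mm high, 0.05 kg. The point is on its axis, half-way up (19 mm above its foot); z up.
- weight_mid (a point): Steel check weight, loose, upright on the bench: straight cylinder 38 mm in diameter up to 42 mm, above it a neck 16 mm and a button 24 mm in diameter; 62 mm high in all, 0.36 kg. The point is on its axis, half-way up (31 mm above its foot); z up.
- tile: White ceramic tile, fixed to the bench, 105 mm (x) by 290 mm (y) and 8 mm thick, with three thin dark circles 76 mm in diameter drawn in a row on its top: centres on its x = 0 line at y = -95, 0 and +95 mm. Origin: centre of its underside; z up, y along the row, towards the robot's left (turned by up to 0.25 rad). It lies to the left or to the right of the balance.
- pan (a point): Centre of the top face of the balance's pan. The balance is fixed: a low white box 170 mm (x) by 140 mm (y), top at 38 mm, with a round flat steel pan 100 mm in diameter whose top is 50 mm above the bench and a small dark display on the robot's side. The pan does not give. The pan's centre is 25 mm behind the box's centre (+x); axes as the balance's, z up.
- beaker_mid (a point): Bystander: empty clear glass beaker, loose, 60 mm in diameter at the rim, 70 mm high, standing beyond the tile and the balance. The point is on its axis, half-way up. To be left standing where it is.
- vial_mid (a point): Bystander: small clear vial with a white cap, loose, 24 mm in diameter, 54 mm high, standing towards the robot's left. The point is on its axis, half-way up. To be left standing where it is.
There are look-alikes about, which are no part of the job. Leave any blue look-alike of the part that bears bottle_mid alone.

How it is judged:
At the end, for the whole second after the job is handed in: Jar (middle), bottle (end next to the balance) and crucible (other end) upright on the tile, within 13 mm along and across of the circle centres; lid flat on the jar, knob up, within 10 mm of its centre; weight upright on the pan within 15 mm of its centre; all at rest (x of jar_mid in the frame of tile between -0.013 and 0.013 m and y of jar_mid in the frame of tile between -0.013 and 0.013 m and z of jar_mid in the frame of tile between 0.0295 and 0.0415 m and angle between each of jar_mid, lid_mid, weight_mid's own z axis and vertical below 0.12 rad and ((y of pan in the frame of tile above 0 m and (x of bottle_mid in the frame of tile between -0.013 and 0.013 m and y of bottle_mid in the frame of tile between 0.082 and 0.108 m and z of bottle_mid in the frame of tile between 0.062 and 0.074 m and angle between bottle_mid's own z axis and vertical below 0.12 rad) and (x of crucible_mid in the frame of tile between -0.013 and 0.013 m and y of crucible_mid in the frame of tile between -0.108 and -0.082 m and z of crucible_mid in the frame of tile between 0.021 and 0.033 m and angle between crucible_mid's own z axis and vertical below 0.12 rad)) or (y of pan in the frame of tile below 0 m and (x of bottle_mid in the frame of tile between -0.013 and 0.013 m and y of bottle_mid in the frame of tile between -0.108 and -0.082 m and z of bottle_mid in the frame of tile between 0.062 and 0.074 m and angle between bottle_mid's own z axis and vertical below 0.12 rad) and (x of crucible_mid in the frame of tile between -0.013 and 0.013 m and y of crucible_mid in the frame of tile between 0.082 and 0.108 m and z of crucible_mid in the frame of tile between 0.021 and 0.033 m and angle between crucible_mid's own z axis and vertical below 0.12 rad))) and horizontal distance between lid_mid and jar_mid below 0.01 m and height (world z) of lid_mid between 0.074 and 0.086 m and horizontal distance between weight_mid and pan below 0.015 m and height (world z) of weight_mid between 0.075 and 0.087 m and linear speed of each of bottle, jar, lid, crucible, weight below 0.02 m/s); the robot touches nothing.
It fails at once if the beaker is shifted by more than 20 mm or knocked over (distance of beaker_mid from where it was at the start of the episode above 0.02 m).
It fails at once if the vial is shifted by more than 20 mm or knocked over (distance of vial_mid from where it was at the start of the episode above 0.02 m).
It also fails if it takes over 122 s, if anything falls off the work surface, if the arm or the gripper's body presses on something with over 40 N, if the wrist force passes 120 N, or if a joint passes its speed limit or range.

## Working session

There is one attempt and no reset: what is moved stays moved. The work goes in short steps, Python scripts to look and compute and a tool call to move; the robot and the scene stay as the last step left them, time stands still between calls to the robot, and variables do not carry over. Pictures are saved under pics/ and viewed, and the job is handed in when it is done.

Besides the shell and the picture viewer there is one more tool, called after "Request:" in YAML: its name, and indented under it one key for each argument. servo_tool: Moves the arm, as the interface text tells. Its arguments: {"type":"object","properties":{"motion":{"type":"array"},"fingers":{"type":"number"},"force":{"type":"number"}},"required":["motion"]}

```bash
mkdir -p pics; ls; cat > h.py <<'E'
import numpy as np,cv2
from cell import ctrl
from scipy.spatial.transform import Rotation as R
E
python3 - <<'E'
from h import *
for n in("scene","top"):
    im=ctrl.grab_frame(n); cv2.imwrite(f"pics/{n}0.png",im[:,:,::-1]); print(ctrl.calibration(n))
for n in("scene","top"):
    for t in["bottle_mid","jar_mid","lid_mid","crucible_mid","weight_mid","tile","pan","beaker_mid","vial_mid"]:
        print(n,t,[(round(d["p"],2),np.round(d["location"],1).tolist()) for d in ctrl.landmark_of(n,t)][:4])
print(ctrl.state())
E
```

```text
pics
{'camera_matrix': array([[616.9995203 ,   0.        , 312.74452146],
       [  0.        , 616.9995203 , 241.94761776],
       [  0.        ,   0.        ,   1.        ]]), 'position': array([1.08446337, 0.6939143 , 0.79587186]), 'attitude': array([ 0.31383949,  0.84884385, -0.39753817, -0.1514341 ])}
{'camera_matrix': array([[567.27521549,   0.        , 320.92181042],
       [  0.        , 567.27521549, 236.49690493],
       [  0.        ,   0.        ,   1.        ]]), 'position': array([0.46494505, 0.02959248, 1.25752002]), 'attitude': array([ 0.70944506, -0.70445095,  0.01275659, -0.01654765])}
scene bottle_mid [(0.96, [496.0, 248.5]), (0.56, [481.4, 282.0])]
scene jar_mid [(0.62, [283.0, 199.0])]
scene lid_mid [(0.64, [273.9, 161.5])]
scene crucible_mid [(0.6, [388.6, 275.9])]
scene weight_mid [(0.57, [327.2, 241.0])]
scene tile [(0.63, [216.7, 243.8])]
scene pan [(0.96, [320.0, 334.5])]
scene beaker_mid [(0.85, [176.4, 321.8])]
scene vial_mid [(0.92, [465.5, 341.3])]
top bottle_mid [(0.94, [218.0, 363.3]), (0.62, [264.7, 276.1]), (0.61, [199.4, 318.0]), (0.46, [477.4, 315.
[... 278 characters left out ...]
mid [(0.58, [178.5, 265.1])]
{'clock': 1.0, 'joints': array([-1.44930571e+00,  1.80784344e-01,  1.60700934e+00, -1.40189611e-06,
        1.35380039e+00, -2.06288915e-01]), 'joint_vel': array([ 0.00115112,  0.00253968,  0.0014544 ,  0.00039752, -0.00030805,
        0.00148422]), 'joint_torque': array([-5.73296529e-04, -4.33838046e+01, -3.42183280e+01,  7.02370307e-02,
        3.08352406e-02, -5.29220230e-06]), 'tool_pos': array([ 0.18513991, -0.54438974,  0.25771875]), 'eef_rot': array([-0.11537004,  0.69763213, -0.69763109,  0.11536912]), 'wrist_force': array([-0.04348322,  0.11152157,  0.60338498]), 'moment': array([-0.00582275, -0.05143908,  0.01531942]), 'finger_gap': 0.08809630419090388}
```

View pics/scene0.png

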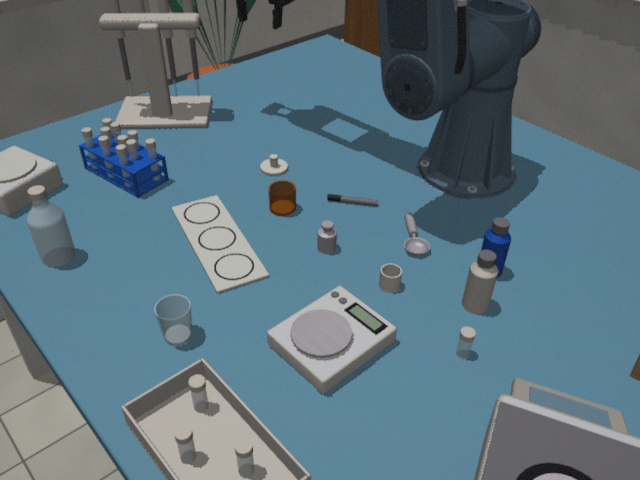

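View pics/top0.png

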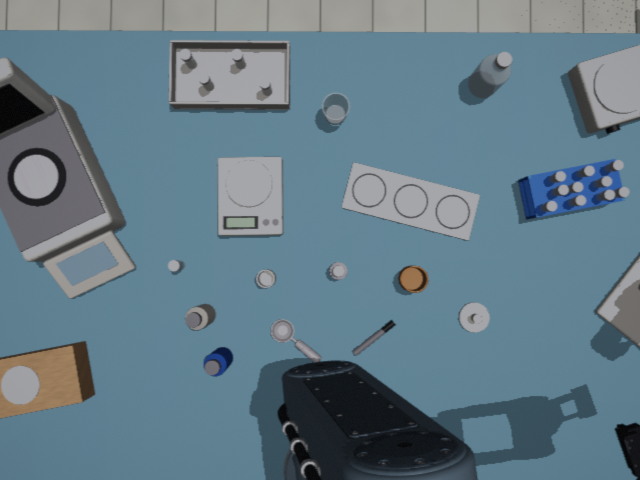

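The top view (x up, y left) shows the following:
- The tile is at (410,200), right of the balance, with circles at about (369,190), (411,201) and (453,212).
- The pan is at (249,183).
- The white bottle is at (198,318) and its blue look-alike at (215,363).
- The crucible is at (265,279), the weight at (338,271), the jar at (413,279) and the lid at (474,318).
- The beaker is at (336,110) and the vial at (174,266).

Next I'll measure these more precisely.

```bash
cat >> h.py <<'E'
def cam(n):
    c=ctrl.calibration(n);return c["camera_matrix"],np.array(c["position"]),R.from_quat(c["attitude"]).as_matrix()
def proj(n,P):
    K,p,A=cam(n);q=(np.atleast_2d(P)-p)@A@K.T;return q[:,:2]/q[:,2:]
def back(n,uv,z):
    K,p,A=cam(n);d=A@np.linalg.inv(K)@np.array([uv[0],uv[1],1]);return p+d*(z-p[2])/d[2]
E
python3 - <<'E'
from h import *
g={"bottle":(198,318,.12),"crucible":(265,279,.038),"weight":(338,271,.062),"jar":(413,279,.055),"lid":(474,318,.008),"pan":(249,183,.05),"c1":(369,190,.008),"c2":(411,201,.008),"c3":(453,212,.008)}
for k,(u,v,z) in g.items():
    P=back("top",(u,v),z); print(k,P.round(4), "scene",proj("scene",P).round(0)[0])
im=cv2.imread("pics/top0.png")
c=[(198,318),(265,279),(338,271),(413,279),(474,318),(249,183)]
t=[cv2.resize(im[v-33:v+33,u-44:u+44],None,fx=3,fy=3,interpolation=cv2.INTER_CUBIC) for u,v in c]
cv2.imwrite("pics/crop1.png",np.vstack([np.hstack(t[:3]),np.hstack(t[3:])]))
im=cv2.imread("pics/scene0.png")
c=[(480,285),(390,278),(327,238),(283,199),(274,164),(322,332)]
t=[cv2.resize(im[v-33:v+33,u-44:u+44],None,fx=3,fy=3,interpolation=cv2.INTER_CUBIC) for u,v in c]
cv2.imwrite("pics/crop2.png",np.vstack([np.hstack(t[:3]),np.hstack(t[3:])]))
E
```

```text
bottle [0.3475 0.2802 0.12  ] scene [480. 251.]
crucible [0.4234 0.1557 0.038 ] scene [391. 269.]
weight [ 4.421e-01 -3.000e-04  6.200e-02] scene [327. 222.]
jar [ 0.4262 -0.159   0.055 ] scene [282. 187.]
lid [ 0.3406 -0.2998  0.008 ] scene [274. 164.]
pan [0.6285 0.191  0.05  ] scene [320. 329.]
c1 [ 0.6204 -0.0691  0.008 ] scene [233. 265.]
c2 [ 0.5966 -0.1619  0.008 ] scene [216. 236.]
c3 [ 0.5728 -0.2545  0.008 ] scene [201. 211.]
```

View pics/crop1.png

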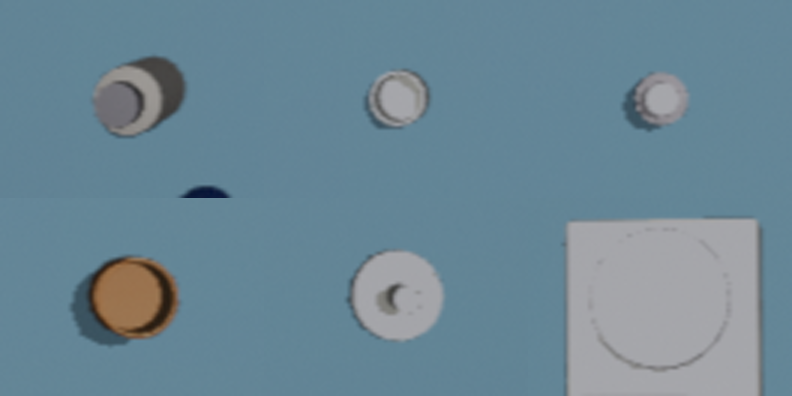

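View pics/crop2.png

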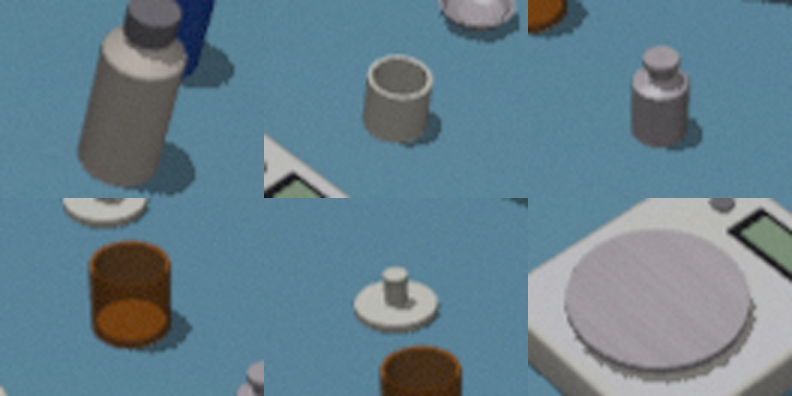

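```bash
python3 - <<'E'
from h import *
g={"bottlecap":(193.3,320,.12),"bluecap":(211.5,368,.12),"crucible":(266,278.3,.038),"weight":(338.3,270.7,.062),"jar":(413.7,279.3,.055),"lid":(474.2,317.3,.008),"pan":(249,183.5,.05),"beaker":(336,100,.07),"vial":(173,266,.054)}
for k,(u,v,z) in g.items():
    P=back("top",(u,v),z); print(k,P.round(4), "scene",proj("scene",P).round(0)[0])
# bottle foot/cap from scene
print("bottle scene cap",back("scene",(480-44+153/3,285-33+15/3),.12).round(4))
print(R.from_quat(ctrl.state()["eef_rot"]).as_matrix().round(3))
# tile fit: threshold white quad
im=cv2.imread("pics/top0.png");gray=cv2.cvtColor(im,6)
roi=np.zeros_like(gray);roi[155:248,335:490]=255
hsv=cv2.cvtColor(im,40)
m=((hsv[:,:,1]<60)&(hsv[:,:,2]>120)&(roi>0)).astype(np.uint8)
m=cv2.morphologyEx(m,cv2.MORPH_CLOSE,np.ones((7,7)))
cs,_=cv2.findContours(m,0,1);c=max(cs,key=cv2.contourArea);r=cv2.minAreaRect(c);b=cv2.boxPoints(r)
W=np.array([back("top",p,.008)for p in b]);print(b.round(1).tolist(),W.round(4).tolist());C=W.mean(0)
print("C",C,[np.linalg.norm(W[i]-W[i-1]).round(4) for i in range(4)])
a,bb=W[1]-W[0],W[2]-W[1]
y=max(a,bb,key=np.linalg.norm);y=y*np.sign(y[1])/np.linalg.norm(y);print("y",y, "yaw",np.arctan2(-y[0],y[1]),"ends",C+.095*y,C-.095*y)
print("scene circ",proj("scene",[C,C+.095*y,C-.095*y]).round(1))
E
```

```text
bottlecap [0.3434 0.2895 0.12  ] scene [486. 253.]
bluecap [0.2487 0.2517 0.12  ] scene [501. 220.]
crucible [0.4249 0.1535 0.038 ] scene [389. 268.]
weight [ 0.4427 -0.0009  0.062 ] scene [326. 222.]
jar [ 0.4256 -0.1605  0.055 ] scene [282. 186.]
lid [ 0.3421 -0.3002  0.008 ] scene [273. 164.]
pan [0.6274 0.191  0.05  ] scene [320. 329.]
beaker [0.8035 0.0063 0.07  ] scene [164. 308.]
vial [0.45   0.3496 0.054 ] scene [468. 330.]
bottle scene cap [0.3511 0.298  0.12  ]
[[-0.947 -0.     0.322]
 [-0.322  0.    -0.947]
 [ 0.    -1.    -0.   ]]
[[340.5, 206.89999389648438], [352.5, 160.8000030517578], [480.70001220703125, 194.3000030517578], [468.6000061035156, 240.39999389648438]] [[0.5824, -0.0063, 0.008], [0.6851, -0.0324, 0.008], [0.6124, -0.3156, 0.008], [0.5103, -0.2887, 0.008]]
C [ 0.59754826 -0.16072874  0.008     ] [np.float64(0.2915), np.float64(0.106), np.float64(0.2924), np.float64(0.1056)]
y [ 0.24839589  0.9686586  -0.        ] yaw -0.2510238912247745 ends [ 0.62114587 -0.06870617  0.008     ] [ 0.57395065 -0.25275131  0.008     ]
scene circ [[215.8 236.8]
 [232.6 265.1]
 [200.8 211.4]]
```

Request:
servo_tool:
  motion:
    - {"xyz":[17.3,27.6,-4],"turn":[0,0,0.071]}
    - {"xyz":[17.3,27.6,-4],"turn":[0,0,0.071]}
    - {"xyz":[17.3,27.6,-4],"turn":[0,0,0.071]}
    - {"xyz":[17.3,27.6,-4],"turn":[0,0,0.071]}
    - {"xyz":[17.3,27.6,-4],"turn":[0,0,0.071]}
    - {"xyz":[17.3,27.6,-4],"turn":[0,0,0.071]}
    - {"xyz":[17.3,27.6,-4],"turn":[0,0,0.071]}
    - {"xyz":[17.3,27.6,-4],"turn":[0,0,0.071]}
    - {"xyz":[17.3,27.6,-4],"turn":[0,0,0.071]}
    - {"xyz":[17.3,27.6,-4],"turn":[0,0,0.071]}
    - {"xyz":[17.3,27.6,-4],"turn":[0,0,0.071]}
    - {"xyz":[17.3,27.6,-4],"turn":[0,0,0.071]}
    - {"xyz":[17.3,27.6,-4],"turn":[0,0,0.071]}
    - {"xyz":[17.3,27.6,-4],"turn":[0,0,0.069]}
    - {"xyz":[0,0,0],"turn":[0,0,0]}
    - {"xyz":[0,0,0],"turn":[0,0,0]}
  fingers: 1
  force: 20

```text
clock: 2.33
tool_pos: [0.4278, -0.1566, 0.2016]
eef_rot: [-0.434, 0.558, -0.558, 0.434]
wrist_force: [0.5, -0.6, -0.1]
finger_gap: 0.0882
```

```bash
cat >> h.py <<'E'
def st():
    s=ctrl.state();M=R.from_quat(s["eef_rot"]).as_matrix();z=M[:,2]
    print("t",round(s["clock"],2),"pos",(s["tool_pos"]*1000).round(1),"yaw",np.arctan2(z[1],z[0]).round(3),"down",M[:,1].round(3),"gap",round(s["finger_gap"],4),"F",s["wrist_force"].round(1))
def pic(n,name,box=None,f=2):
    im=ctrl.grab_frame(n)[:,:,::-1]
    if box: im=cv2.resize(im[box[1]:box[3],box[0]:box[2]],None,fx=f,fy=f,interpolation=cv2.INTER_CUBIC)
    cv2.imwrite("pics/%s.png"%name,im)
E
python3 -c "
from h import *
st();pic('scene','s1',(120,80,440,340))"
```

```text
t 2.33 pos [ 427.8 -156.6  201.6] yaw -0.248 down [-0.  0. -1.] gap 0.0882 F [ 0.5 -0.6 -0.1]
```

View pics/s1.png

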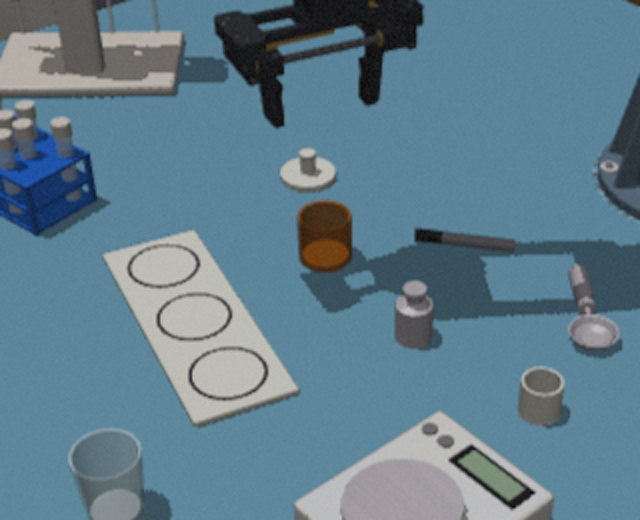

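The scene view shows the open gripper above the jar, with its fingertips at about (275,115) and (370,95) and the jar at (325,235). Next I descend and grip it.

Request:
servo_tool:
  motion:
    - {"xyz":[0,-2,-25],"turn":[0,0,0]}
    - {"xyz":[0,0,-25],"turn":[0,0,0]}
    - {"xyz":[0,0,-25],"turn":[0,0,0]}
    - {"xyz":[0,0,-25],"turn":[0,0,0]}
    - {"xyz":[0,0,-22],"turn":[0,0,0]}
    - {"xyz":[0,0,-22],"turn":[0,0,0]}
    - {"xyz":[0,0,-22],"turn":[0,0,0]}
    - {"xyz":[0,0,0],"turn":[0,0,0]}
    - {"xyz":[0,0,0],"turn":[0,0,0]}

```text
clock: 3.13
tool_pos: [0.4263, -0.1607, 0.0353]
eef_rot: [-0.433, 0.56, -0.558, 0.432]
wrist_force: [0.2, 0.4, 0.6]
finger_gap: 0.088
```

Request:
servo_tool:
  motion:
    - {"xyz":[0,0,0],"turn":[0,0,0]}
    - {"xyz":[0,0,0],"turn":[0,0,0]}
    - {"xyz":[0,0,0],"turn":[0,0,0]}
    - {"xyz":[0,0,0],"turn":[0,0,0]}
    - {"xyz":[0,0,0],"turn":[0,0,0]}
    - {"xyz":[0,0,0],"turn":[0,0,0]}
    - {"xyz":[0,0,0],"turn":[0,0,0]}
    - {"xyz":[0,0,0],"turn":[0,0,0]}
  fingers: -1
  force: 15

```text
clock: 3.8
tool_pos: [0.4278, -0.1603, 0.0365]
eef_rot: [0.434, -0.558, 0.559, -0.434]
wrist_force: [-2.2, -0.8, 6.9]
finger_gap: 0.0584
```

```bash
python3 -c "
from h import *
st();pic('scene','s2',(200,120,360,240),4)"
```

```text
t 3.8 pos [ 427.8 -160.3   36.5] yaw -0.251 down [ 0.001 -0.001 -1.   ] gap 0.0584 F [-2.2 -0.8  6.9]
```

View pics/s2.png

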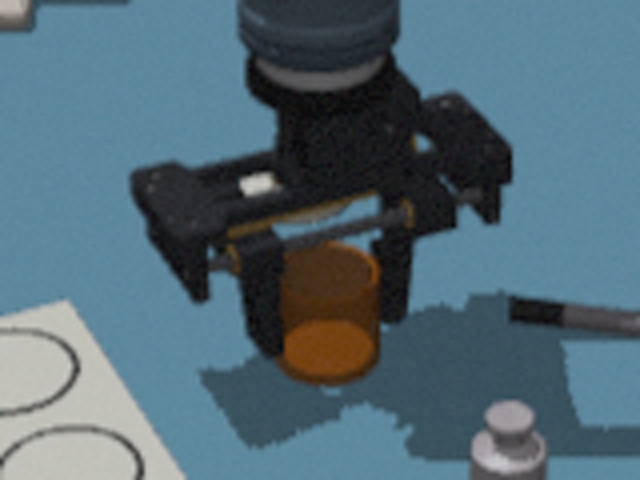

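Request:
servo_tool:
  motion:
    - {"xyz":[0,0,15],"turn":[0,0,0]}
    - {"xyz":[0,0,25],"turn":[0,0,0]}
    - {"xyz":[10,0,25],"turn":[0,0,0]}
    - {"xyz":[27,0,0],"turn":[0,0,0]}
    - {"xyz":[30,0,0],"turn":[0,0,0]}
    - {"xyz":[30,1,0],"turn":[0,0,0]}
    - {"xyz":[30,0,0],"turn":[0,0,0]}
    - {"xyz":[25,0,0],"turn":[0,0,0]}
    - {"xyz":[20,0,-10],"turn":[0,0,0]}
    - {"xyz":[0,0,-20],"turn":[0,0,0]}
    - {"xyz":[0,0,-10],"turn":[0,0,0]}
    - {"xyz":[0,0,0],"turn":[0,0,0]}
    - {"xyz":[0,0,0],"turn":[0,0,0]}

```text
clock: 4.93
tool_pos: [0.5979, -0.1584, 0.0596]
eef_rot: [-0.434, 0.56, -0.558, 0.433]
wrist_force: [-0.2, 0.2, -1.2]
finger_gap: 0.058
```

```bash
python3 -c "
from h import *
st();pic('scene','s3',(140,120,300,240),4)"
```

```text
t 4.93 pos [ 597.9 -158.4   59.6] yaw -0.251 down [-0.003  0.001 -1.   ] gap 0.058 F [-0.2  0.2 -1.2]
```

View pics/s3.png

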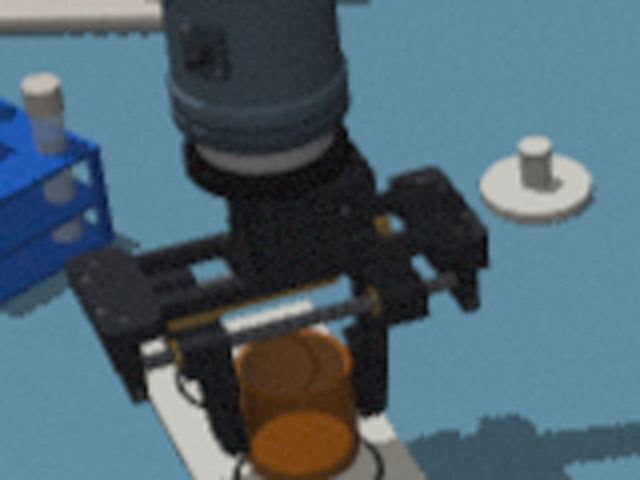

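The jar is held level over the middle circle, so I lower and release it.

Request:
servo_tool:
  motion:
    - {"xyz":[0,0,-8],"turn":[0,0,0]}
    - {"xyz":[0,0,-5],"turn":[0,0,0]}
    - {"xyz":[0,0,-3],"turn":[0,0,0]}
    - {"xyz":[0,0,0],"turn":[0,0,0]}
    - {"xyz":[0,0,0],"turn":[0,0,0]}

```text
clock: 5.4
tool_pos: [0.5993, -0.1591, 0.0447]
eef_rot: [0.433, -0.559, 0.559, -0.433]
wrist_force: [-0.7, 0.5, -0.9]
finger_gap: 0.0581
```

Request:
servo_tool:
  motion:
    - {"xyz":[0,0,0],"turn":[0,0,0]}
    - {"xyz":[0,0,0],"turn":[0,0,0]}
    - {"xyz":[0,0,0],"turn":[0,0,0]}
    - {"xyz":[0,0,0],"turn":[0,0,0]}
    - {"xyz":[0,0,25],"turn":[0,0,0]}
    - {"xyz":[0,0,35],"turn":[0,0,0]}
    - {"xyz":[0,0,35],"turn":[0,0,0]}
    - {"xyz":[-35,-15,20],"turn":[0,0,0]}
    - {"xyz":[-38,-15,0],"turn":[0,0,0]}
    - {"xyz":[-38,-15,0],"turn":[0,0,0]}
    - {"xyz":[-38,-15,0],"turn":[0,0,0]}
    - {"xyz":[-38,-25,0],"turn":[0,0,0]}
    - {"xyz":[-30,-25,0],"turn":[0,0,0]}
    - {"xyz":[-28,-25,0],"turn":[0,0,0]}
    - {"xyz":[-10,-4,0],"turn":[0,0,0]}
    - {"xyz":[0,0,0],"turn":[0,0,0]}
  fingers: 1

```text
clock: 6.73
tool_pos: [0.3469, -0.2968, 0.1594]
eef_rot: [0.432, -0.559, 0.56, -0.432]
wrist_force: [1.5, -0.4, 0.5]
finger_gap: 0.0879
```

```bash
python3 -c "
from h import *
st();pic('scene','s4',(140,120,300,240),4);pic('top','t4',(330,150,490,270),4)"
```

```text
t 6.73 pos [ 346.9 -296.8  159.4] yaw -0.255 down [ 0.    -0.001 -1.   ] gap 0.0879 F [ 1.5 -0.4  0.5]
```

View pics/s4.png

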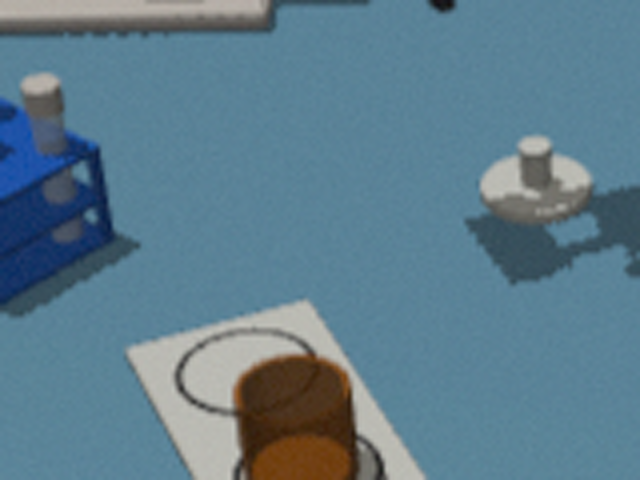

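View pics/t4.png

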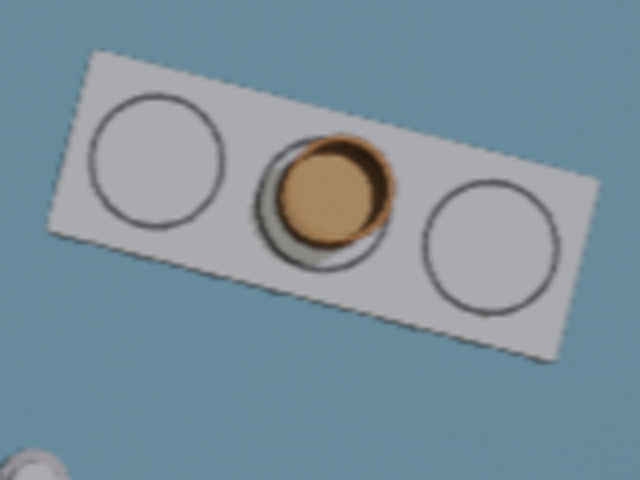

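```bash
python3 - <<'E'
from h import *
im=ctrl.grab_frame("top")[:,:,::-1].copy()
hsv=cv2.cvtColor(im,40);m=((hsv[:,:,0]<22)&(hsv[:,:,1]>90)).astype(np.uint8);m[:150]=0;m[270:]=0;m[:,:340]=0;m[:,480:]=0
cs,_=cv2.findContours(m,0,1);c=max(cs,key=cv2.contourArea)
h=cv2.convexHull(c)[:,0].astype(float)
from scipy.optimize import least_squares
from scipy.spatial import ConvexHull
t=np.linspace(0,2*np.pi,60)
def sil(n,x,y,z0,hh,r):
    P=np.array([[x+r*np.cos(a),y+r*np.sin(a),z] for z in(z0,z0+hh) for a in t]);q=proj(n,P);return cv2.convexHull(q.astype(np.float32))
mask=m.copy()
def bbx(h): h=h.reshape(-1,2);return np.array([h[:,0].min(),h[:,0].max(),h[:,1].min(),h[:,1].max()])
B=bbx(h)+np.array([-.5,.5,-.5,.5])
f=lambda p:bbx(sil("top",p[0],p[1],.008,.055,.029))-B
s=least_squares(f,[.6,-.16],diff_step=1e-4);print("top",s.x,f(s.x))
im=ctrl.grab_frame("scene")[:,:,::-1].copy()
hsv=cv2.cvtColor(im,40);m=((hsv[:,:,0]<22)&(hsv[:,:,1]>90)).astype(np.uint8);m[:180]=0;m[290:]=0;m[:,:150]=0;m[:,290:]=0
cs,_=cv2.findContours(m,0,1);c=max(cs,key=cv2.contourArea)
B=bbx(c)+np.array([-.5,.5,-.5,.5])
f=lambda p:bbx(sil("scene",p[0],p[1],.008,.055,.029))-B
s=least_squares(f,[.6,-.16],diff_step=1e-4);print("scene",s.x,f(s.x))
cv2.imwrite("pics/s5.png",cv2.resize(im[180:300,140:300],None,fx=4,fy=4,interpolation=cv2.INTER_CUBIC))
E
```

```text
top [ 0.60056192 -0.16119412] [-0.9503479   0.90625    -0.75323486  0.78308105]
scene [ 0.5993677  -0.15898991] [-0.51734924  0.53633118 -0.45053101  0.38052368]
```

View pics/s5.png

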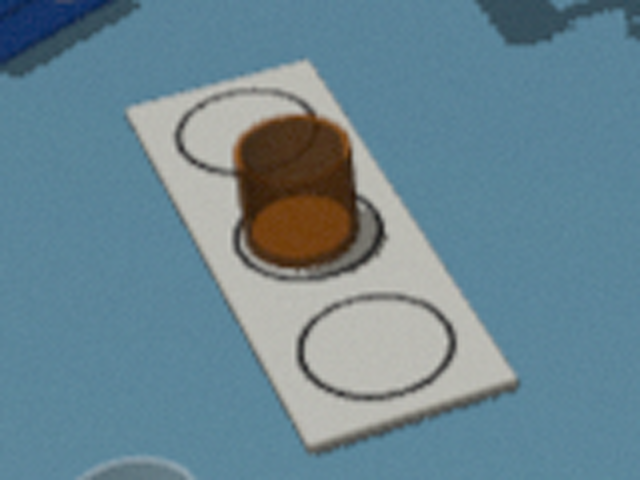

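```bash
python3 - <<'E'
from h import *
a=back("scene",(234.4,266.4),.008);b=back("scene",(201.6,212.7),.008);print(a,b,(a+b)/2)
# circles in top from t4
a=back("top",(330+156.5/4,150+161/4),.008);b=back("top",(330+491/4,150+247.5/4),.008);print(a,b,(a+b)/2,np.linalg.norm(a-b))
print(back("scene",(321.3,332.3),.05))
E
```

```text
[ 0.62067309 -0.06330473  0.008     ] [ 0.57512872 -0.24771652  0.008     ] [ 0.59790091 -0.15551062  0.008     ]
[ 0.61982109 -0.06936755  0.008     ] [ 0.57311958 -0.25392677  0.008     ] [ 0.59647033 -0.16164716  0.008     ] 0.19037630132882918
[0.63068335 0.19765147 0.05      ]
```

Request:
servo_tool:
  motion:
    - {"xyz":[-1,1,-30],"turn":[0,0,0]}
    - {"xyz":[0,0,-30],"turn":[0,0,0]}
    - {"xyz":[0,0,-25],"turn":[0,0,0]}
    - {"xyz":[0,0,-20],"turn":[0,0,0]}
    - {"xyz":[0,0,-15],"turn":[0,0,0]}
    - {"xyz":[0,0,-8],"turn":[0,0,0]}
    - {"xyz":[0,0,0],"turn":[0,0,0]}
    - {"xyz":[0,0,0],"turn":[0,0,0]}
  fingers: -0.1
  force: 12

```text
clock: 7.6
tool_pos: [0.3483, -0.2939, 0.0311]
eef_rot: [-0.434, 0.559, -0.558, 0.434]
wrist_force: [-0.1, 0.3, 0.2]
finger_gap: 0.04
```

Request:
servo_tool:
  motion:
    - {"xyz":[0,0,0],"turn":[0,0,0]}
    - {"xyz":[0,0,0],"turn":[0,0,0]}
    - {"xyz":[0,0,0],"turn":[0,0,0]}
    - {"xyz":[0,0,0],"turn":[0,0,0]}
    - {"xyz":[0,0,0],"turn":[0,0,0]}
    - {"xyz":[0,0,0],"turn":[0,0,0]}
    - {"xyz":[0,0,0],"turn":[0,0,0]}
    - {"xyz":[0,0,0],"turn":[0,0,0]}
  fingers: -1

```text
clock: 8.27
tool_pos: [0.348, -0.295, 0.0318]
eef_rot: [0.433, -0.558, 0.559, -0.433]
wrist_force: [0.2, 1.0, 5.7]
finger_gap: 0.0178
```

```bash
python3 -c "
from h import *
st();pic('scene','s6',(200,90,360,210),4)"
```

```text
t 8.27 pos [ 348.  -295.    31.8] yaw -0.251 down [ 0.001 -0.001 -1.   ] gap 0.0178 F [0.2 1.  5.7]
```

View pics/s6.png

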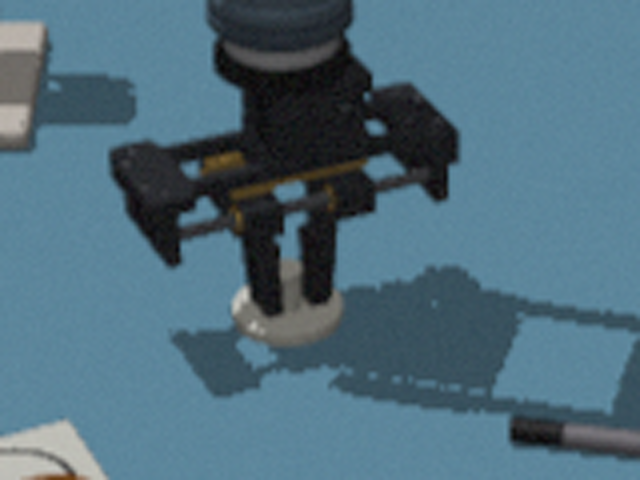

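Request:
servo_tool:
  motion:
    - {"xyz":[0,0,15],"turn":[0,0,0]}
    - {"xyz":[0,0,30],"turn":[0,0,0]}
    - {"xyz":[0,0,30],"turn":[0,0,0]}
    - {"xyz":[10,6,30],"turn":[0,0,0]}
    - {"xyz":[20,10,10],"turn":[0,0,0]}
    - {"xyz":[26,14,0],"turn":[0,0,0]}
    - {"xyz":[26,14,0],"turn":[0,0,0]}
    - {"xyz":[26,14,0],"turn":[0,0,0]}
    - {"xyz":[26,14,0],"turn":[0,0,0]}
    - {"xyz":[26,14,0],"turn":[0,0,0]}
    - {"xyz":[26,14,0],"turn":[0,0,0]}
    - {"xyz":[26,14,0],"turn":[0,0,0]}
    - {"xyz":[25,14,0],"turn":[0,0,0]}
    - {"xyz":[14,8,-15],"turn":[0,0,0]}
    - {"xyz":[0,0,-16],"turn":[0,0,0]}
    - {"xyz":[0,0,0],"turn":[0,0,0]}
    - {"xyz":[0,0,0],"turn":[0,0,0]}
    - {"xyz":[0,0,0],"turn":[0,0,0]}

```text
clock: 9.82
tool_pos: [0.5983, -0.1588, 0.1154]
eef_rot: [-0.433, 0.559, -0.559, 0.433]
wrist_force: [0.3, -0.2, -0.4]
finger_gap: 0.0177
```

```bash
python3 -c "
from h import *
st();pic('scene','s7',(140,140,300,260),4);pic('top','t7',(330,130,490,250),4)"
```

```text
t 9.82 pos [ 598.3 -158.8  115.4] yaw -0.252 down [-0.  0. -1.] gap 0.0177 F [ 0.3 -0.2 -0.4]
```

View pics/s7.png

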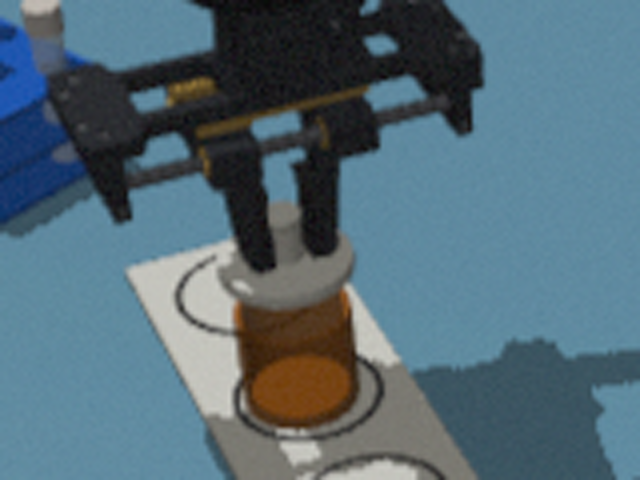

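View pics/t7.png

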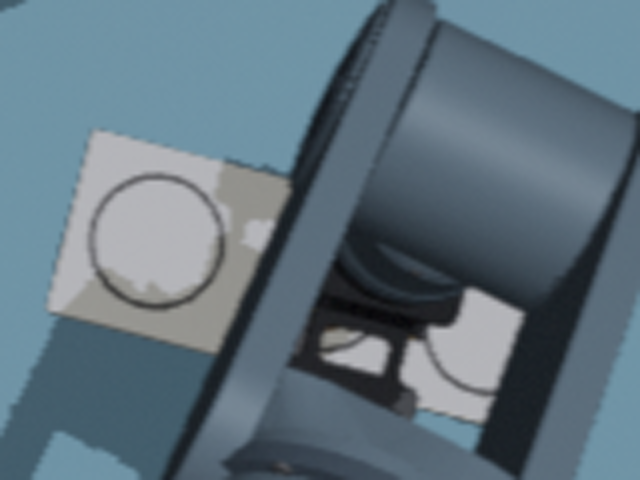

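```bash
python3 - <<'E'
from h import *
t=np.linspace(0,2*np.pi,90)
c=lambda X:140+(X+.5)/4-.5
from scipy.optimize import least_squares
def f(p):
    P=np.array([[p[0]+.033*np.cos(a),p[1]+.033*np.sin(a),z] for z in(.084,.092) for a in t]);q=proj("scene",P)
    return np.array([q[:,0].min()-c(218),q[:,0].max()-c(355),q[:,1].max()-c(307)])
s=least_squares(f,[.6,-.16],diff_step=1e-4);print(s.x,s.fun)
E
```

```text
[ 0.59781889 -0.16261779] [-0.26793028  0.2708205  -0.01889267]
```

Request:
servo_tool:
  motion:
    - {"xyz":[1,3.5,0],"turn":[0,0,0]}
    - {"xyz":[0,0,-8],"turn":[0,0,0]}
    - {"xyz":[0,0,-6],"turn":[0,0,0]}
    - {"xyz":[0,0,-4],"turn":[0,0,0]}
    - {"xyz":[0,0,-2],"turn":[0,0,0]}
    - {"xyz":[0,0,0],"turn":[0,0,0]}
    - {"xyz":[0,0,0],"turn":[0,0,0]}

```text
clock: 10.5
tool_pos: [0.5996, -0.1549, 0.095]
eef_rot: [-0.434, 0.559, -0.559, 0.433]
wrist_force: [-0.6, 0.4, 1.0]
finger_gap: 0.0177
```

Request:
servo_tool:
  motion:
    - {"xyz":[0,0,0],"turn":[0,0,0]}
    - {"xyz":[0,0,0],"turn":[0,0,0]}
    - {"xyz":[0,0,0],"turn":[0,0,0]}
    - {"xyz":[0,0,0],"turn":[0,0,0]}
    - {"xyz":[0,0,20],"turn":[0,0,0]}
    - {"xyz":[0,0,35],"turn":[0,0,0]}
    - {"xyz":[-5,5,35],"turn":[0,0,0]}
    - {"xyz":[-20,20,10],"turn":[0,0,0]}
    - {"xyz":[-23,22,0],"turn":[0,0,0]}
    - {"xyz":[-23,22,0],"turn":[0,0,0]}
    - {"xyz":[-23,22,0],"turn":[0,0,0]}
    - {"xyz":[-23,22,0],"turn":[0,0,0]}
    - {"xyz":[-23,22,0],"turn":[0,0,0]}
    - {"xyz":[-17,22,0],"turn":[0,0,0]}
    - {"xyz":[0,0,0],"turn":[0,0,0]}
    - {"xyz":[0,0,0],"turn":[0,0,0]}
  fingers: 0

```text
clock: 11.83
tool_pos: [0.4423, 0.0028, 0.1954]
eef_rot: [0.434, -0.558, 0.559, -0.434]
wrist_force: [0.7, -0.1, 0.4]
finger_gap: 0.0442
```

```bash
python3 -c "
from h import *
st();pic('scene','s8',(140,140,300,260),4);pic('top','t8',(330,150,490,270),4)"
```

```text
t 11.83 pos [442.3   2.8 195.4] yaw -0.249 down [ 0.001 -0.    -1.   ] gap 0.0442 F [ 0.7 -0.1  0.4]
```

View pics/s8.png

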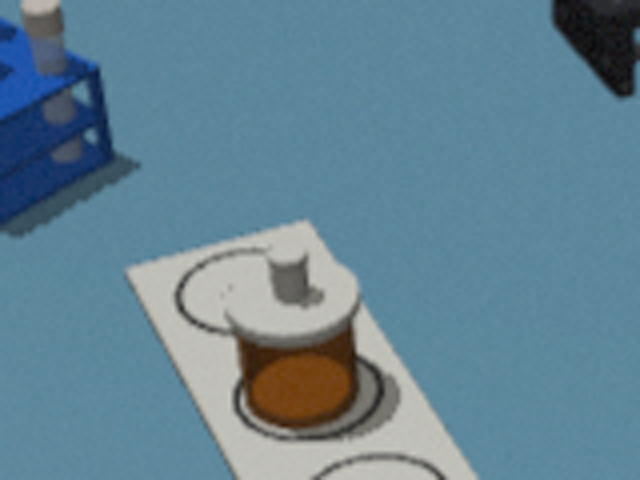

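View pics/t8.png

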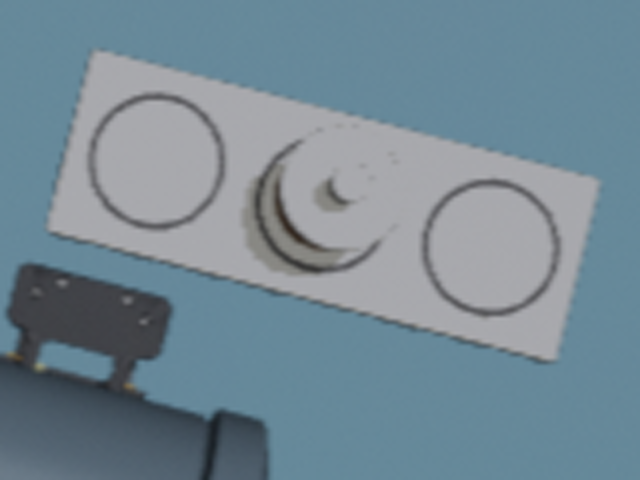

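```bash
python3 - <<'E'
from h import *
t=np.linspace(0,2*np.pi,90)
c=lambda X:140+(X+.5)/4-.5
from scipy.optimize import least_squares
def f(p):
    P=np.array([[p[0]+.033*np.cos(a),p[1]+.033*np.sin(a),z] for z in(.063,.071) for a in t]);q=proj("scene",P)
    return np.array([q[:,0].min()-c(225),q[:,0].max()-c(359),q[:,1].max()-c(343)])
s=least_squares(f,[.6,-.16],diff_step=1e-4);print(s.x,s.fun)
t_=np.array([back("top",(330+(278+.5)/4-.5,0),.063)[1]-.033, back("top",(0,150+(250.5)/4-.5),.063)[0]+.033])
print("top lid (x,y) approx",t_[::-1],"jar top est .6006,-.1612")
E
```

```text
[ 0.59781751 -0.16146381] [-0.45169679  0.45651174 -0.03093619]
top lid (x,y) approx [ 0.5943837  -0.16077983] jar top est .6006,-.1612
```

```bash
python3 - <<'E'
from h import *
print(back("top",(330+(341+.5)/4-.5,150+187.5/4-.5),.071))
E
```

```text
[ 0.59973508 -0.16035534  0.071     ]
```

Both views put the lid flat on the jar, within about 3 mm of its centre. Next is the weight.

Request:
servo_tool:
  motion:
    - {"xyz":[0,-1,-20],"turn":[0,0,0]}
    - {"xyz":[0,0,-30],"turn":[0,0,0]}
    - {"xyz":[0,0,-30],"turn":[0,0,0]}
    - {"xyz":[0,0,-30],"turn":[0,0,0]}
    - {"xyz":[0,0,-25],"turn":[0,0,0]}
    - {"xyz":[0,0,-20],"turn":[0,0,0]}
    - {"xyz":[0,0,-10],"turn":[0,0,0]}
    - {"xyz":[0,0,0],"turn":[0,0,0]}
    - {"xyz":[0,0,0],"turn":[0,0,0]}
  fingers: 0.8
  force: 30

```text
clock: 12.68
tool_pos: [0.4431, 0.0005, 0.0301]
eef_rot: [-0.433, 0.559, -0.559, 0.433]
wrist_force: [0.7, 0.6, -0.9]
finger_gap: 0.0794
```

Request:
servo_tool:
  motion:
    - {"xyz":[0,0,0],"turn":[0,0,0]}
    - {"xyz":[0,0,0],"turn":[0,0,0]}
    - {"xyz":[0,0,0],"turn":[0,0,0]}
    - {"xyz":[0,0,0],"turn":[0,0,0]}
    - {"xyz":[0,0,0],"turn":[0,0,0]}
    - {"xyz":[0,0,0],"turn":[0,0,0]}
    - {"xyz":[0,0,0],"turn":[0,0,0]}
    - {"xyz":[0,0,0],"turn":[0,0,0]}
    - {"xyz":[0,0,0],"turn":[0,0,0]}
  fingers: -1

```text
clock: 13.43
tool_pos: [0.4426, 0.0011, 0.0303]
eef_rot: [-0.434, 0.559, -0.559, 0.433]
wrist_force: [-2.9, 1.1, 5.1]
finger_gap: 0.0372
```

```bash
python3 -c "
from h import *
st();pic('scene','s9',(250,160,410,280),4)"
```

```text
t 13.43 pos [442.6   1.1  30.3] yaw -0.251 down [-0.  0. -1.] gap 0.0372 F [-2.9  1.1  5.1]
```

View pics/s9.png

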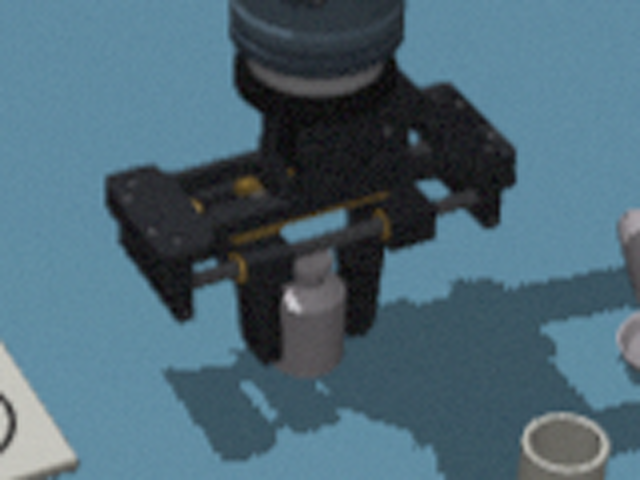

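Request:
servo_tool:
  motion:
    - {"xyz":[0,0,15],"turn":[0,0,0]}
    - {"xyz":[0,0,30],"turn":[0,0,0]}
    - {"xyz":[0,0,30],"turn":[0,0,0]}
    - {"xyz":[10,10,30],"turn":[0,0,0]}
    - {"xyz":[16,17,15],"turn":[0,0,0]}
    - {"xyz":[20,21,0],"turn":[0,0,0]}
    - {"xyz":[20,21,0],"turn":[0,0,0]}
    - {"xyz":[20,21,0],"turn":[0,0,0]}
    - {"xyz":[20,21,0],"turn":[0,0,0]}
    - {"xyz":[20,21,0],"turn":[0,0,0]}
    - {"xyz":[20,21,0],"turn":[0,0,0]}
    - {"xyz":[20,21,0],"turn":[0,0,0]}
    - {"xyz":[14,14,-10],"turn":[0,0,0]}
    - {"xyz":[6,6.5,-20],"turn":[0,0,0]}
    - {"xyz":[0,0,-20],"turn":[0,0,0]}
    - {"xyz":[0,0,-10],"turn":[0,0,0]}
    - {"xyz":[0,0,0],"turn":[0,0,0]}
    - {"xyz":[0,0,0],"turn":[0,0,0]}

```text
clock: 14.98
tool_pos: [0.6276, 0.1953, 0.0889]
eef_rot: [-0.434, 0.559, -0.558, 0.433]
wrist_force: [1.0, -0.4, -3.6]
finger_gap: 0.0372
```

```bash
python3 -c "
from h import *
st();pic('scene','s10',(240,250,400,370),4)"
```

```text
t 14.98 pos [627.6 195.3  88.9] yaw -0.251 down [-0.003 -0.    -1.   ] gap 0.0372 F [ 1.  -0.4 -3.6]
```

View pics/s10.png

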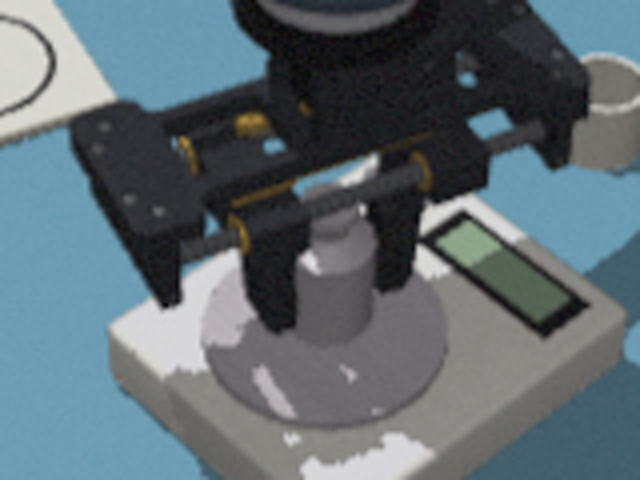

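```bash
python3 - <<'E'
from h import *
t=np.linspace(0,2*np.pi,180)
from scipy.optimize import least_squares
cx=lambda X:240+(X+.5)/4-.5
cy=lambda X:250+(X+.5)/4-.5
def fit(r,z,zt,ob):
    def f(p):
        P=np.array([[p[0]+r*np.cos(a),p[1]+r*np.sin(a),zz] for zz in(z,zt) for a in t]);q=proj("scene",P)
        return np.array([q[:,0].min()-cx(ob[0]),q[:,0].max()-cx(ob[1]),q[:,1].max()-cy(ob[2])])
    s=least_squares(f,[.63,.19],diff_step=1e-4);print(s.x,s.fun)
fit(.05,.05,.05,(201,447,425))
fit(.019,.0586,.09,(295,376,346))
E
```

```text
[0.63059512 0.19589167] [-0.28621798  0.28665908 -0.02738784]
[0.62627675 0.19698828] [-2.03418313  1.99320312 -0.08041716]
```

Request:
servo_tool:
  motion:
    - {"xyz":[2,0,-4],"turn":[0,0,0]}
    - {"xyz":[0,0,-3],"turn":[0,0,0]}
    - {"xyz":[0,0,-2],"turn":[0,0,0]}
    - {"xyz":[0,0,0],"turn":[0,0,0]}
    - {"xyz":[0,0,0],"turn":[0,0,0]}

```text
clock: 15.45
tool_pos: [0.6306, 0.1955, 0.0812]
eef_rot: [-0.433, 0.559, -0.559, 0.433]
wrist_force: [-1.0, 0.1, -2.8]
finger_gap: 0.0373
```

Request:
servo_tool:
  motion:
    - {"xyz":[0,0,-1],"turn":[0,0,0]}
    - {"xyz":[0,0,0],"turn":[0,0,0]}
    - {"xyz":[0,0,0],"turn":[0,0,0]}

```text
clock: 15.7
tool_pos: [0.6309, 0.1956, 0.0804]
eef_rot: [0.433, -0.559, 0.559, -0.434]
wrist_force: [-0.0, 0.4, -2.8]
finger_gap: 0.037
```

Request:
servo_tool:
  motion:
    - {"xyz":[0,0,0],"turn":[0,0,0]}
    - {"xyz":[0,0,0],"turn":[0,0,0]}
    - {"xyz":[0,0,0],"turn":[0,0,0]}
    - {"xyz":[0,0,0],"turn":[0,0,0]}
    - {"xyz":[0,0,20],"turn":[0,0,0]}
    - {"xyz":[0,0,35],"turn":[0,0,0]}
    - {"xyz":[0,0,35],"turn":[0,0,0]}
    - {"xyz":[-20,-5,10],"turn":[0,0,0]}
    - {"xyz":[-27,-5,0],"turn":[0,0,0]}
    - {"xyz":[-27,-5,0],"turn":[0,0,0]}
    - {"xyz":[-27,-5,0],"turn":[0,0,0]}
    - {"xyz":[-27,-5,0],"turn":[0,0,0]}
    - {"xyz":[-27,-5,0],"turn":[0,0,0]}
    - {"xyz":[-27,-5,0],"turn":[0,0,0]}
    - {"xyz":[-23,-4,0],"turn":[0,0,0]}
    - {"xyz":[0,0,0],"turn":[0,0,0]}
    - {"xyz":[0,0,0],"turn":[0,0,0]}
  fingers: 0.5

```text
clock: 17.12
tool_pos: [0.4254, 0.1566, 0.1807]
eef_rot: [0.433, -0.558, 0.559, -0.434]
wrist_force: [0.2, 0.1, 0.8]
finger_gap: 0.0658
```

```bash
python3 -c "
from h import *
st();pic('scene','s11',(240,200,440,350),4)"
```

```text
t 17.12 pos [425.4 156.6 180.7] yaw -0.251 down [ 0.002  0.    -1.   ] gap 0.0658 F [0.2 0.1 0.8]
```

View pics/s11.png

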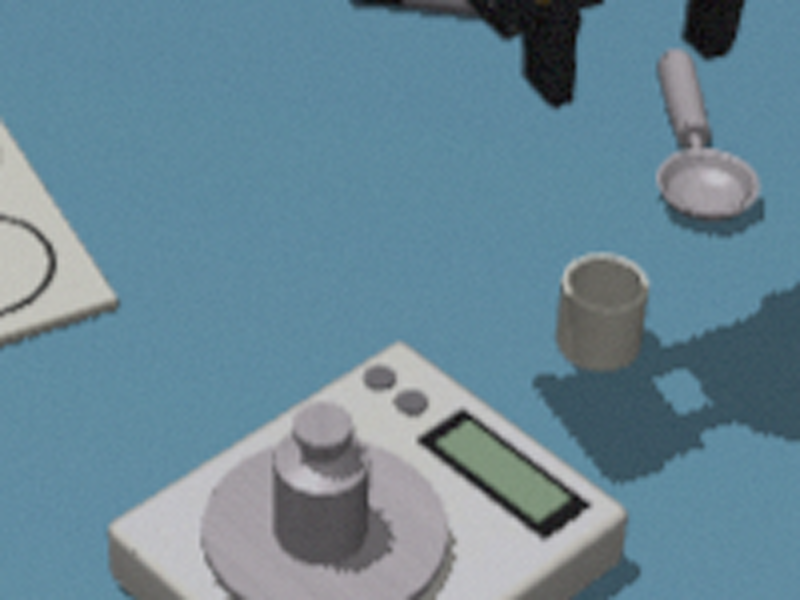

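```bash
cat >> h.py <<'E'
from scipy.optimize import least_squares
def fit(n,r,z,zt,ob,ox,oy,f=4,x0=(.5,0)):
    t=np.linspace(0,2*np.pi,180);cx=lambda X:ox+(X+.5)/f-.5;cy=lambda X:oy+(X+.5)/f-.5
    def g(p):
        P=np.array([[p[0]+r*np.cos(a),p[1]+r*np.sin(a),zz] for zz in(z,zt) for a in t]);q=proj(n,P)
        return np.array([q[:,0].min()-cx(ob[0]),q[:,0].max()-cx(ob[1]),q[:,1].max()-cy(ob[2])])
    s=least_squares(g,x0,diff_step=1e-4);print(s.x.round(4),s.fun.round(2));return s.x
E
python3 - <<'E'
from h import *
fit("scene",.02,0,.038,(557,648,370),240,200)
fit("scene",.019,.05,.092,(272,370,565),240,200)
fit("scene",.024,0,.088,(79,166,185),436,252,3)
E
```

```text
[0.4251 0.1576] [-0.39  0.38 -0.02]
[0.6323 0.1951] [ 0.1 -0.1  0. ]
[0.3472 0.2885] [-3.89  3.67 -0.24]
```

The weight stands centred on the pan. Next is the crucible.

Request:
servo_tool:
  motion:
    - {"xyz":[0,0,-20],"turn":[0,0,0]}
    - {"xyz":[0,0,-30],"turn":[0,0,0]}
    - {"xyz":[0,0,-30],"turn":[0,0,0]}
    - {"xyz":[0,0,-30],"turn":[0,0,0]}
    - {"xyz":[0,0,-22],"turn":[0,0,0]}
    - {"xyz":[0,0,-15],"turn":[0,0,0]}
    - {"xyz":[0,0,-8],"turn":[0,0,0]}
    - {"xyz":[0,0,0],"turn":[0,0,0]}
    - {"xyz":[0,0,0],"turn":[0,0,0]}
  fingers: 0.5
  force: 10

```text
clock: 17.92
tool_pos: [0.4265, 0.1566, 0.0252]
eef_rot: [0.433, -0.559, 0.559, -0.434]
wrist_force: [0.1, -0.4, 0.5]
finger_gap: 0.066
```

Request:
servo_tool:
  motion:
    - {"xyz":[0,0,0],"turn":[0,0,0]}
    - {"xyz":[0,0,0],"turn":[0,0,0]}
    - {"xyz":[0,0,0],"turn":[0,0,0]}
    - {"xyz":[0,0,0],"turn":[0,0,0]}
    - {"xyz":[0,0,0],"turn":[0,0,0]}
    - {"xyz":[0,0,0],"turn":[0,0,0]}
    - {"xyz":[0,0,0],"turn":[0,0,0]}
    - {"xyz":[0,0,0],"turn":[0,0,0]}
  fingers: -1

```text
clock: 18.58
tool_pos: [0.4261, 0.1567, 0.0257]
eef_rot: [0.433, -0.558, 0.559, -0.434]
wrist_force: [-1.1, 0.3, 6.5]
finger_gap: 0.0392
```

Request:
servo_tool:
  motion:
    - {"xyz":[0,0,15],"turn":[0,0,0]}
    - {"xyz":[0,0,30],"turn":[0,0,0]}
    - {"xyz":[0,0,35],"turn":[0,0,0]}
    - {"xyz":[0,0,35],"turn":[0,0,0]}
    - {"xyz":[5,-15,35],"turn":[0,0,0]}
    - {"xyz":[11,-30,0],"turn":[0,0,0]}
    - {"xyz":[11,-30,0],"turn":[0,0,0]}
    - {"xyz":[11,-30,0],"turn":[0,0,0]}
    - {"xyz":[11,-30,0],"turn":[0,0,0]}
    - {"xyz":[11,-30,0],"turn":[0,0,0]}
    - {"xyz":[11,-30,0],"turn":[0,0,0]}
    - {"xyz":[11,-30,0],"turn":[0,0,0]}
    - {"xyz":[11,-30,0],"turn":[0,0,0]}
    - {"xyz":[11,-30,0],"turn":[0,0,0]}
    - {"xyz":[11,-30,0],"turn":[0,0,0]}
    - {"xyz":[11,-30,0],"turn":[0,0,0]}
    - {"xyz":[11,-30,0],"turn":[0,0,0]}
    - {"xyz":[10,-30,0],"turn":[0,0,0]}
    - {"xyz":[0,0,0],"turn":[0,0,0]}

```text
clock: 20.17
tool_pos: [0.5735, -0.2539, 0.175]
eef_rot: [0.433, -0.558, 0.561, -0.432]
wrist_force: [-0.9, -0.1, 0.7]
finger_gap: 0.0397
```

Request:
servo_tool:
  motion:
    - {"xyz":[0,0,-20],"turn":[0,0,0]}
    - {"xyz":[0,0,-30],"turn":[0,0,0]}
    - {"xyz":[0,0,-30],"turn":[0,0,0]}
    - {"xyz":[0,0,-25],"turn":[0,0,0]}
    - {"xyz":[0,0,-15],"turn":[0,0,0]}
    - {"xyz":[0,0,-6],"turn":[0,0,0]}
    - {"xyz":[0,0,0],"turn":[0,0,0]}
    - {"xyz":[0,0,0],"turn":[0,0,0]}

```text
clock: 20.83
tool_pos: [0.5729, -0.2483, 0.0496]
eef_rot: [0.433, -0.559, 0.559, -0.434]
wrist_force: [0.4, 0.1, -0.7]
finger_gap: 0.0396
```

```bash
python3 -c "
from h import *
st();pic('scene','s12',(140,140,300,260),4)"
```

```text
t 20.83 pos [ 572.9 -248.3   49.6] yaw -0.251 down [ 0. -0. -1.] gap 0.0396 F [ 0.4  0.1 -0.7]
```

View pics/s12.png

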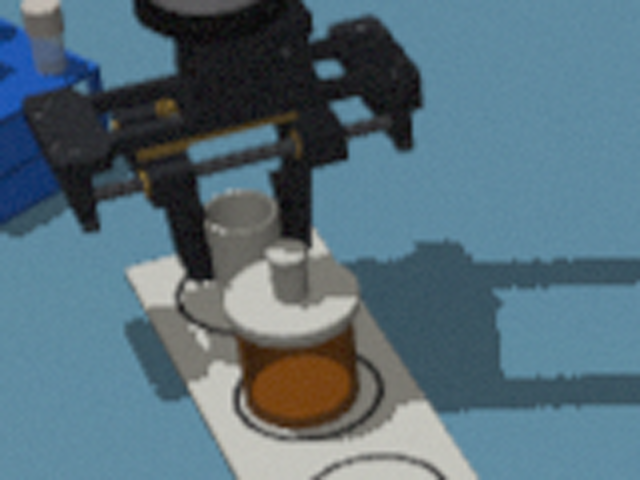

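Request:
servo_tool:
  motion:
    - {"xyz":[0,0,-8],"turn":[0,0,0]}
    - {"xyz":[0,0,-5],"turn":[0,0,0]}
    - {"xyz":[0,0,-2],"turn":[0,0,0]}
    - {"xyz":[0,0,0],"turn":[0,0,0]}
    - {"xyz":[0,0,0],"turn":[0,0,0]}

```text
clock: 21.3
tool_pos: [0.5726, -0.2484, 0.0341]
eef_rot: [-0.433, 0.559, -0.559, 0.433]
wrist_force: [0.5, 0.1, -0.1]
finger_gap: 0.0395
```

Request:
servo_tool:
  motion:
    - {"xyz":[0,0,0],"turn":[0,0,0]}
    - {"xyz":[0,0,0],"turn":[0,0,0]}
    - {"xyz":[0,0,0],"turn":[0,0,0]}
    - {"xyz":[0,0,0],"turn":[0,0,0]}
    - {"xyz":[0,0,20],"turn":[0,0,0]}
    - {"xyz":[0,0,35],"turn":[0,0,0]}
    - {"xyz":[0,0,35],"turn":[0,0,0]}
    - {"xyz":[0,0,35],"turn":[0,0,0]}
    - {"xyz":[-3,0,35],"turn":[0,0,0]}
    - {"xyz":[-15,33,0],"turn":[0,0,0.1]}
    - {"xyz":[-15,33,0],"turn":[0,0,0.1]}
    - {"xyz":[-15,33,0],"turn":[0,0,0.1]}
    - {"xyz":[-15,33,0],"turn":[0,0,0.1]}
    - {"xyz":[-15,33,0],"turn":[0,0,0.1]}
    - {"xyz":[-15,33,0],"turn":[0,0,0.1]}
    - {"xyz":[-15,33,0],"turn":[0,0,0.1]}
    - {"xyz":[-15,33,0],"turn":[0,0,0.1]}
    - {"xyz":[0,0,0],"turn":[0,0,0]}
  fingers: 0.5

```text
clock: 22.8
tool_pos: [0.4466, 0.0201, 0.1937]
eef_rot: [-0.618, 0.344, -0.342, 0.619]
wrist_force: [0.7, 0.4, -1.1]
finger_gap: 0.0663
```

```bash
python3 -c "
from h import *
st();pic('scene','s13',(140,140,300,260),4);pic('top','t13',(330,150,490,270),4)"
```

```text
t 22.8 pos [446.6  20.1 193.7] yaw 0.558 down [-0.002  0.002 -1.   ] gap 0.0663 F [ 0.7  0.4 -1.1]
```

View pics/s13.png

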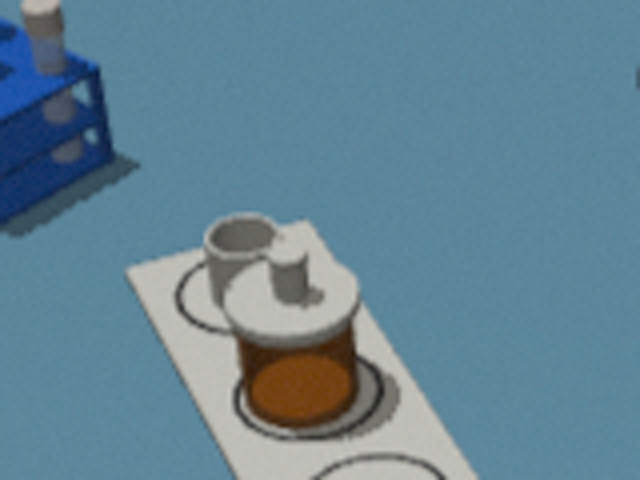

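View pics/t13.png

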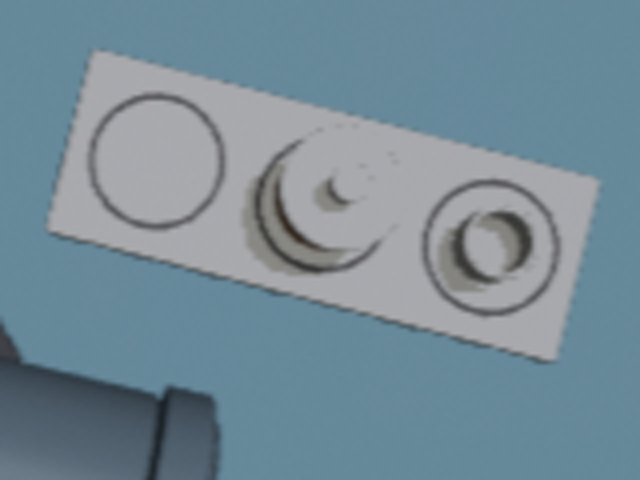

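The crucible is centred on its circle. Next is the bottle.

Request:
servo_tool:
  motion:
    - {"xyz":[-12.5,34,0],"turn":[0,0,0.095]}
    - {"xyz":[-12.5,34,0],"turn":[0,0,0.095]}
    - {"xyz":[-12.5,34,0],"turn":[0,0,0.095]}
    - {"xyz":[-12.5,34,0],"turn":[0,0,0.095]}
    - {"xyz":[-12.5,34,0],"turn":[0,0,0.095]}
    - {"xyz":[-12.5,34,0],"turn":[0,0,0.095]}
    - {"xyz":[-12.5,34,0],"turn":[0,0,0.095]}
    - {"xyz":[-12.5,33,0],"turn":[0,0,0.095]}
    - {"xyz":[0,0,0],"turn":[0,0,0]}
    - {"xyz":[0,0,0],"turn":[0,0,0]}
    - {"xyz":[0,0,0],"turn":[0,0,0]}
  fingers: 0.9
  force: 20

```text
clock: 23.82
tool_pos: [0.3507, 0.2859, 0.1941]
eef_rot: [0.701, -0.093, 0.093, -0.701]
wrist_force: [0.6, -0.1, -0.6]
finger_gap: 0.0839
```

```bash
python3 -c "
from h import *
st();pic('scene','s14',(400,170,560,330),4)"
```

```text
t 23.82 pos [350.7 285.9 194.1] yaw 1.307 down [ 0.    -0.001 -1.   ] gap 0.0839 F [ 0.6 -0.1 -0.6]
```

View pics/s14.png

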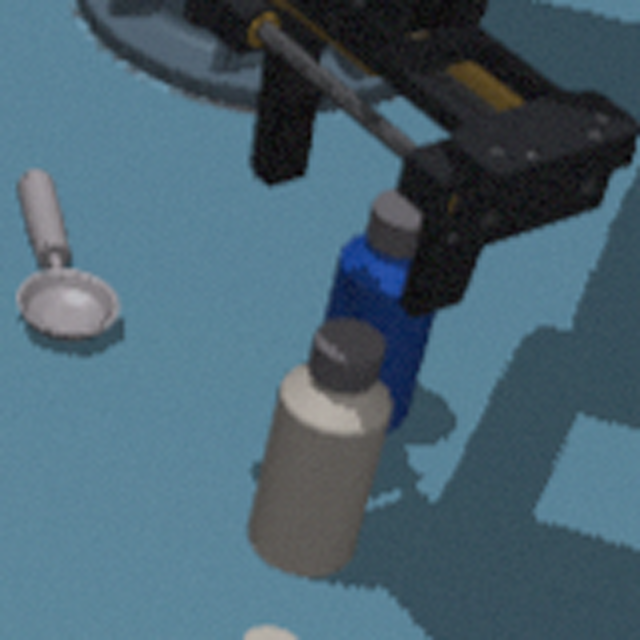

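```bash
python3 - <<'E'
from h import *
print(back("scene",(487.1,254.6),.12))
P=lambda x,y:[[x+r*np.cos(a),y+r*np.sin(a),z] for r,z in((.024,0),) for a in np.linspace(0,6.3,90)]
for x,y in((.347,.29),(.351,.296),(.345,.295)):
    q=proj("scene",P(x,y)); print(x,y,((q.min(0)-[400,170]+.5)*4-.5).round(0),((q.max(0)-[400,170]+.5)*4-.5).round(0),((proj("scene",[x,y,.12])[0]-[400,170]+.5)*4-.5).round(0))
E
```

```text
[0.34595079 0.29436082 0.12      ]
0.347 0.29 [237. 500.] [345. 576.] [340. 336.]
0.351 0.296 [242. 511.] [350. 587.] [346. 347.]
0.345 0.295 [248. 503.] [357. 580.] [353. 340.]
```

Request:
servo_tool:
  motion:
    - {"xyz":[-5.5,8,-10],"turn":[0,0,0.01]}
    - {"xyz":[0,0,-20],"turn":[0,0,0]}
    - {"xyz":[0,0,-25],"turn":[0,0,0]}
    - {"xyz":[0,0,-25],"turn":[0,0,0]}
    - {"xyz":[0,0,-18],"turn":[0,0,0]}
    - {"xyz":[0,0,-10],"turn":[0,0,0]}
    - {"xyz":[0,0,-4],"turn":[0,0,0]}
    - {"xyz":[0,0,0],"turn":[0,0,0]}
    - {"xyz":[0,0,0],"turn":[0,0,0]}

```text
clock: 24.62
tool_pos: [0.3448, 0.2946, 0.0826]
eef_rot: [-0.701, 0.089, -0.089, 0.702]
wrist_force: [-0.7, -0.3, 0.1]
finger_gap: 0.0836
```

Request:
servo_tool:
  motion:
    - {"xyz":[0,0,0],"turn":[0,0,0]}
    - {"xyz":[0,0,0],"turn":[0,0,0]}
    - {"xyz":[0,0,0],"turn":[0,0,0]}
    - {"xyz":[0,0,0],"turn":[0,0,0]}
    - {"xyz":[0,0,0],"turn":[0,0,0]}
    - {"xyz":[0,0,0],"turn":[0,0,0]}
    - {"xyz":[0,0,0],"turn":[0,0,0]}
    - {"xyz":[0,0,0],"turn":[0,0,0]}
  fingers: -1

```text
clock: 25.28
tool_pos: [0.3443, 0.2946, 0.0823]
eef_rot: [-0.701, 0.089, -0.089, 0.702]
wrist_force: [1.1, -0.6, 2.3]
finger_gap: 0.0475
```

```bash
python3 -c "
from h import *
st();pic('scene','s15',(400,170,560,330),4)"
```

```text
t 25.28 pos [344.3 294.6  82.3] yaw 1.319 down [ 0.  0. -1.] gap 0.0475 F [ 1.1 -0.6  2.3]
```

View pics/s15.png

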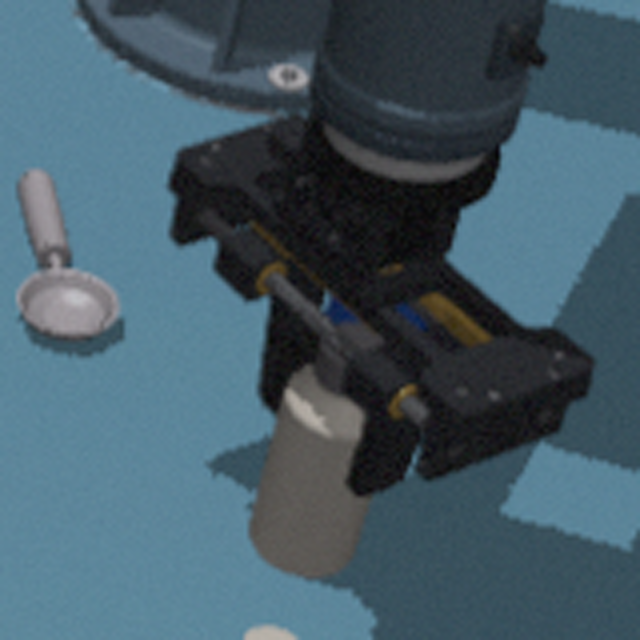

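Request:
servo_tool:
  motion:
    - {"xyz":[0,0,15],"turn":[0,0,0]}
    - {"xyz":[0,0,30],"turn":[0,0,0]}
    - {"xyz":[0,0,30],"turn":[0,0,0]}
    - {"xyz":[0,0,30],"turn":[0,0,0]}
    - {"xyz":[0,0,30],"turn":[0,0,0]}
    - {"xyz":[0,0,30],"turn":[0,0,0]}
    - {"xyz":[0,0,0],"turn":[0,0,0]}

```text
clock: 25.92
tool_pos: [0.3467, 0.296, 0.2529]
eef_rot: [-0.7, 0.086, -0.092, 0.703]
wrist_force: [0.9, 0.4, -0.3]
finger_gap: 0.0477
```

Request:
servo_tool:
  motion:
    - {"xyz":[17,-22.5,0],"turn":[0,0,-0.098]}
    - {"xyz":[17,-22.5,0],"turn":[0,0,-0.098]}
    - {"xyz":[17,-22.5,0],"turn":[0,0,-0.098]}
    - {"xyz":[17,-22.5,0],"turn":[0,0,-0.098]}
    - {"xyz":[17,-22.5,0],"turn":[0,0,-0.098]}
    - {"xyz":[17,-22.5,0],"turn":[0,0,-0.098]}
    - {"xyz":[17,-22.5,0],"turn":[0,0,-0.098]}
    - {"xyz":[17,-22.5,0],"turn":[0,0,-0.098]}
    - {"xyz":[17,-22.5,0],"turn":[0,0,-0.098]}
    - {"xyz":[17,-22.5,0],"turn":[0,0,-0.098]}
    - {"xyz":[17,-22.5,0],"turn":[0,0,-0.098]}
    - {"xyz":[17,-22.5,0],"turn":[0,0,-0.098]}
    - {"xyz":[17,-22.5,0],"turn":[0,0,-0.098]}
    - {"xyz":[17,-22.5,0],"turn":[0,0,-0.098]}
    - {"xyz":[17,-22.5,0],"turn":[0,0,-0.098]}
    - {"xyz":[17,-22.5,0],"turn":[0,0,-0.098]}
    - {"xyz":[0,0,0],"turn":[0,0,0]}
    - {"xyz":[0,0,0],"turn":[0,0,0]}
    - {"xyz":[0,0,0],"turn":[0,0,0]}

```text
clock: 27.5
tool_pos: [0.6152, -0.0649, 0.2455]
eef_rot: [-0.435, 0.559, -0.557, 0.434]
wrist_force: [-0.0, -0.4, -2.1]
finger_gap: 0.0476
```

```bash
python3 -c "
from h import *
st()"
```

```text
t 27.5 pos [615.2 -64.9 245.5] yaw -0.248 down [-0.003  0.001 -1.   ] gap 0.0476 F [-0.  -0.4 -2.1]
```

Request:
servo_tool:
  motion:
    - {"xyz":[5,0,-20],"turn":[0,0,0]}
    - {"xyz":[0,0,-30],"turn":[0,0,0]}
    - {"xyz":[0,0,-30],"turn":[0,0,0]}
    - {"xyz":[0,0,-25],"turn":[0,0,0]}
    - {"xyz":[0,0,-20],"turn":[0,0,0]}
    - {"xyz":[0,0,-10],"turn":[0,0,0]}
    - {"xyz":[0,0,-5],"turn":[0,0,0]}
    - {"xyz":[0,0,0],"turn":[0,0,0]}
    - {"xyz":[0,0,0],"turn":[0,0,0]}

```text
clock: 28.25
tool_pos: [0.6217, -0.0652, 0.1083]
eef_rot: [0.434, -0.558, 0.558, -0.435]
wrist_force: [0.1, 0.1, -1.4]
finger_gap: 0.0477
```

```bash
python3 -c "
from h import *
st();pic('scene','s16',(140,160,300,300),4)"
```

```text
t 28.25 pos [621.7 -65.2 108.3] yaw -0.248 down [ 0.002 -0.    -1.   ] gap 0.0477 F [ 0.1  0.1 -1.4]
```

View pics/s16.png

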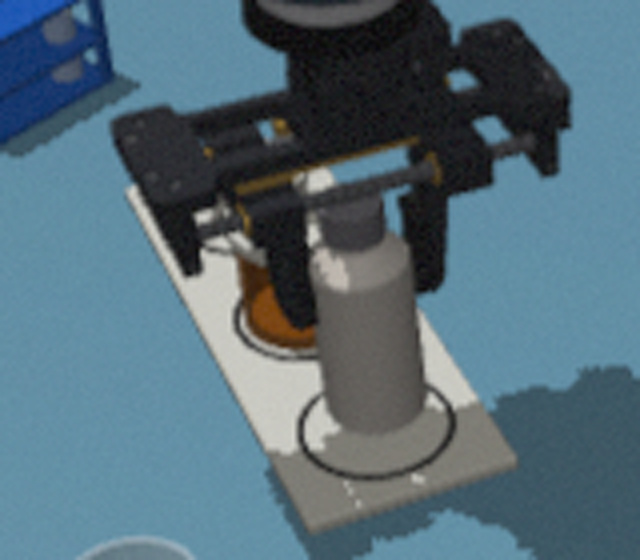

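Request:
servo_tool:
  motion:
    - {"xyz":[-1,0,-8],"turn":[0,0,0]}
    - {"xyz":[0,-1,-5],"turn":[0,0,0]}
    - {"xyz":[0,0,-3],"turn":[0,0,0]}
    - {"xyz":[0,0,-1],"turn":[0,0,0]}
    - {"xyz":[0,0,0],"turn":[0,0,0]}
    - {"xyz":[0,0,0],"turn":[0,0,0]}

```text
clock: 28.8
tool_pos: [0.6201, -0.0665, 0.0903]
eef_rot: [-0.434, 0.558, -0.558, 0.434]
wrist_force: [-1.7, -0.4, 1.5]
finger_gap: 0.0473
```

Request:
servo_tool:
  motion:
    - {"xyz":[0,0,0],"turn":[0,0,0]}
    - {"xyz":[0,0,0],"turn":[0,0,0]}
    - {"xyz":[0,0,0],"turn":[0,0,0]}
    - {"xyz":[0,0,0],"turn":[0,0,0]}
    - {"xyz":[0,0,15],"turn":[0,0,0]}
    - {"xyz":[0,0,30],"turn":[0,0,0]}
    - {"xyz":[0,0,35],"turn":[0,0,0]}
    - {"xyz":[0,0,35],"turn":[0,0,0]}
    - {"xyz":[-30,0,15],"turn":[0,0,0]}
    - {"xyz":[-40,0,0],"turn":[0,0,0]}
    - {"xyz":[-40,0,0],"turn":[0,0,0]}
    - {"xyz":[-40,0,0],"turn":[0,0,0]}
    - {"xyz":[-40,0,0],"turn":[0,0,0]}
    - {"xyz":[-40,0,0],"turn":[0,0,0]}
    - {"xyz":[0,0,0],"turn":[0,0,0]}
    - {"xyz":[0,0,0],"turn":[0,0,0]}
  fingers: 0.6

```text
clock: 30.13
tool_pos: [0.3889, -0.0663, 0.2204]
eef_rot: [0.433, -0.558, 0.559, -0.434]
wrist_force: [0.5, -0.8, 1.1]
finger_gap: 0.0705
```

```bash
python3 -c "
from h import *
st();pic('scene','s17',(140,150,400,345),3);pic('top','t17',(160,80,500,335),2)"
```

```text
t 30.13 pos [388.9 -66.3 220.4] yaw -0.25 down [ 0.002 -0.001 -1.   ] gap 0.0705 F [ 0.5 -0.8  1.1]
```

View pics/s17.png

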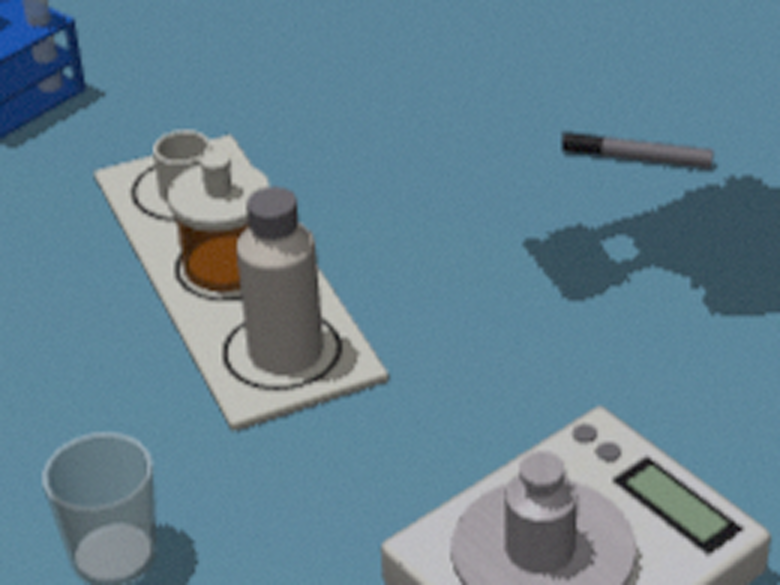

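View pics/t17.png

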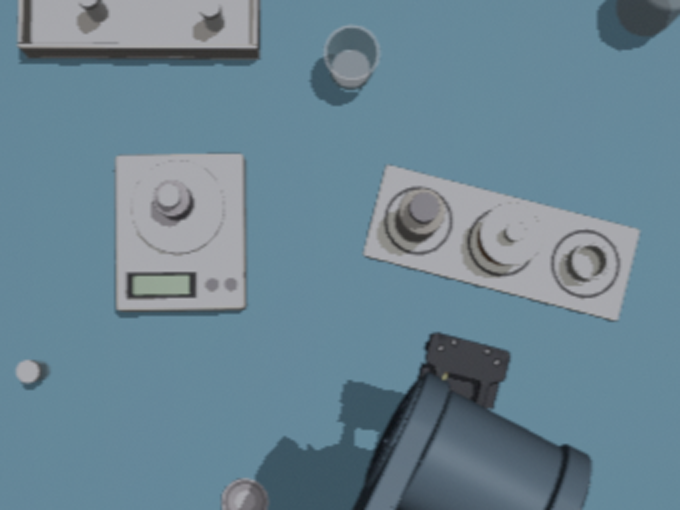

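```bash
python3 - <<'E'
from h import *
print("scene bottle cap",back("scene",(140+274.5/3-.5,150+204.5/3-.5),.128))
print("top bottle cap",back("top",(160+424.5/2-.5,80+206.5/2-.5),.128), "circle",back("top",(160+419.5/2-.5,80+220.5/2-.5),.008))
print("top weight",back("top",(160+169.5/2-.5,80+195.5/2-.5),.112),"pan",back("top",(160+178.5/2-.5,80+207.5/2-.5),.05))
E
```

```text
scene bottle cap [ 0.62090632 -0.05819598  0.128     ]
top bottle cap [ 0.62004383 -0.06505583  0.128     ] circle [ 0.62093318 -0.06963977  0.008     ]
top weight [0.63179476 0.19251438 0.112     ] pan [0.62797941 0.19152951 0.05      ]
```

```bash
python3 -c "
from h import *
st();print(ctrl.sign_off())"
```

```text
t 30.23 pos [391.2 -66.9 221. ] yaw -0.249 down [ 0.003 -0.001 -1.   ] gap 0.0705 F [ 0.1 -0.5  0.5]
the job is handed in; nothing more can be done
None
```

The weighing place is set out and I handed the job in at about 30 s on the clock, out of 122 s allowed. In the last pictures from both cameras everything stood upright on its place, and the robot was clear of everything. The sign-off gave no verdict.

| Thing | Place | Last check: distance from the centre (limit) |
|---|---|---|
| Jar | middle circle | about 3 mm (13 mm) |
| Bottle | end circle next to the balance | about 5 mm (13 mm) |
| Crucible | other end circle | centred by eye, no figure worked out (13 mm) |
| Lid | on the jar, knob up | about 1 mm by the top camera, about 3 mm by the scene camera (10 mm) |
| Weight | middle of the pan | about 4 mm (15 mm) |

- **Camera disagreement:** the two cameras differ from each other by 2 to 7 mm in places. Most of this is a common shift: for the jar, the top camera differed from the arm's own position by about 1 mm and 2 mm, while the scene camera matched it. The largest gap, 7 mm, was on the bottle cap, so the bottle figure is the least certain.
- **Left alone:** I did not touch the beaker, the vial or the blue bottle. The beaker and vial look unmoved in the last pictures. The blue bottle is not in them, but it was standing in place when I gripped the white one beside it.

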